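# Put the lids back on the cash-desk jars

### The arm

A 7-joint arm with a two-finger parallel gripper is mounted at the origin on the work surface. World frame = base frame: x ahead of the robot, y to its left, z up, the work surface at z = 0. Lengths are in m, angles in rad, forces in N, time in s.
With the tool pointing down it reaches from about 0.4 to 0.9 m from the base axis. Payload 5.5 kg.
Tool frame: the origin (TCP) lies midway between the tips of the shut fingers; the grasp point (between the pads) lies 19 mm behind it; z points along the fingers, y is the line along which they close (so a half turn about z gives the same grasp; the last joint's range is limited). The gripper opens to 92 mm and grips with 3 to 60 N. Pads are 19 mm wide; open, the fingers measure 130 mm over their backs; the gripper's body (75 mm by 190 mm) begins 47 mm behind the grasp point.
Start: joints at [1.405, 0.501, -0.427, 1.55, 0.221, 1.138, -0.21], TCP at [0.27, -0.591, 0.227] pointing down, gripper open.
Joint ranges: [-2.88, 2.88], [-0.31, 2.03], [-1.54, 1.56], [0.2, 2.42], [-1.41, 4.55], [0.19, 2.02], [-2.57, 2.57]. Speed limits (rad/s): [2.57, 2.57, 3.14, 3.14, 3.14, 3.14, 3.14].

### API

Orientations are given as a unit quaternion [x, y, z, w].
In Python, from cell import robot gives the robot as it stands. The module is installed in compiled form; this text tells all that it offers.
- The arm moves only by the tool apply_moves, never from a script. Its argument "rows" is a list of rows, each a list of 3 entries, a list of its own where there are three numbers: the shift along the tool's x, y, z in units of 40 mm (1.0 is 40 mm), then the turn, a rotation vector about the tool's x, y, z in units of 5 degrees (1.0 is 5 degrees), then the opening in per cent of the stroke, from 0 (shut) to 100 (fully open). In form: [[[x, y, z], [wx, wy, wz], claw], ...]. A call has 1 to 20 rows; each row is the pose to reach, as a shift and turn from the pose commanded when the call began, along the tool's axes at that moment; what a row does not reach only later rows make up. A row lasts 1/10 s, in which the tool goes at most 50 mm and 8.59 degrees, less where a joint would pass 70% of its speed; a pose out of reach is approached as far as the arm can. A call with a gripper value outside its range is refused whole. The fingers move at their own pace and stop on an object; "newtons" is the grip in N (left out, the last holds). Time passes only in rows, so rows that repeat a pose let the fingers close. It gives the time, the measured TCP pose, the force, the opening and the grip force at its end, in the units of the state.
- robot.sense(): the state, without advancing time (a new reading comes with each control period).
- robot.get_image(name): name is "side" or "top"; returns the picture (384x512x3 uint8, blue, green, red); there is no depth.
- robot.camera_params(name): a dict with "camera_matrix" (3x3 intrinsics, pixels), "cam_to_world" (4x4, takes a point from camera to world coordinates). Camera axes: x right, y down, z forward; pixel columns grow to the right and rows downward; lengths in m; the calibration is good to about 2 mm. A picture is of the moment at which its call begins. camera_params takes no time and is no camera call.
- robot.finish_job(): hands the job in; it is judged then, once.
The state is a dict: "clock": time; "q": joint angles; "joint_velocities": joint speeds; "joint_torque": joint torques, N m; "position": TCP position; "tool_rot": TCP orientation; "wrist_force": force on the tool from outside, world axes, zero at the start; "moment": the same for the moment, N m; "grip_width": opening from 0.0 (shut) to 1.0 (fully open); "gripper_force": force on a finger pad.
Only numpy, scipy, OpenCV 4.12 (cv2) and the standard library are available. Lean on these libraries where they do the work, as an engineer would, in place of code of your own. Each camera call takes 0.05 s, during which the arm holds its last target. There are 200 camera calls.

### The job

The cash desk is closing. Take the pile of four wooden lids apart and put each lid back on the jar or box it belongs to (same shape and size), so that it lies level and fully home on the rim. Do not knock any jar over, and leave the mug and the stapler where they are.

Things in the scene. Friction and masses are not known exactly. Their poses are not given: they have to be found in the camera images.
- small_lid_center (a point): Small round wooden lid, top of the pile of four lids at the start; plate 46 mm across, mass about 25 g. Plate 18 mm thick, under it a centred plug 10 mm high, 9 mm smaller than the plate on each side, tapered at its foot; whole lid 28 mm high. The point is the centre, half-way up: 14 mm below the top, 4 mm above the plate's underside. z is up.
- round_lid_center (a point): Larger round wooden lid, second from the top of the pile; plate 60 mm across, mass about 45 g. Plate 18 mm thick, under it a centred plug 10 mm high, 9 mm smaller than the plate on each side, tapered at its foot; whole lid 28 mm high. The point is the centre, half-way up: 14 mm below the top, 4 mm above the plate's underside. z is up.
- square_lid_center (a point): Square wooden lid, third from the top of the pile; plate 66 x 66 mm, sides along its x and y, mass about 60 g. Plate 18 mm thick, under it a centred plug 10 mm high, 9 mm smaller than the plate on each side, tapered at its foot; whole lid 28 mm high. The point is the centre, half-way up: 14 mm below the top, 4 mm above the plate's underside. z is up.
- long_lid_center (a point): Oblong wooden lid, bottom of the pile, its plug standing on the desk; plate 118 mm along its x, 66 mm along its y, mass about 110 g. Plate 18 mm thick, under it a centred plug 10 mm high, 9 mm smaller than the plate on each side, tapered at its foot; whole lid 28 mm high. The point is the centre, half-way up: 14 mm below the top, 4 mm above the plate's underside. z is up. Grip it across its y.
- small_pot_mouth (a point): Small round pot with coins in it, 44 mm across, 45 mm high, about 0.25 kg. White stoneware, open top, walls 4 mm, loose on the desk. The point is the centre of the mouth at rim level, z up. With its lid home, the plate lies on the rim, the plug inside with 4 mm play all round, and the lid's centre is 4 mm above this point.
- tall_jar_mouth (a point): Taller round jar with paper clips in it, 58 mm across, 75 mm high, about 0.4 kg. White stoneware, open top, walls 4 mm, loose on the desk. The point is the centre of the mouth at rim level, z up. With its lid home, the plate lies on the rim, the plug inside with 4 mm play all round, and the lid's centre is 4 mm above this point.
- square_jar_mouth (a point): Square jar with wooden tokens in it, 64 x 64 mm, 60 mm high, sides along its x and y, about 0.42 kg. White stoneware, open top, walls 4 mm, loose on the desk. The point is the centre of the mouth at rim level, z up. With its lid home, the plate lies on the rim, the plug inside with 4 mm play all round, and the lid's centre is 4 mm above this point.
- long_box_mouth (a point): Oblong box with markers in it, 116 mm along its x, 64 mm along its y, 55 mm high, about 0.5 kg. White stoneware, open top, walls 4 mm, loose on the desk. The point is the centre of the mouth at rim level, z up. With its lid home, the plate lies on the rim, the plug inside with 4 mm play all round, and the lid's centre is 4 mm above this point.
- mug: Bystander: white coffee mug standing on the desk, 80 mm across, 95 mm high, handle towards its own y. Origin at the centre of its underside.
- stapler: Bystander: black stapler standing on the desk, 135 mm along its x, 36 mm wide, about 50 mm high. Origin at the centre of its underside.
There are look-alikes about, which are no part of the job. What is shaped like the part that bears long_lid_center but turquoise is not meant.

How it is judged:
By the outcome, as a careful person would: the job done as asked, in the order asked, and still so for the second after the job is handed in, with the robot touching nothing.
It also fails if it takes over 112 s, if anything falls off the work surface, if the arm or the gripper's body presses on something with over 40 N, if the wrist force passes 120 N, or if a joint passes its speed limit or range.

## Working session

There is one attempt and no reset: what is moved stays moved. The work goes in short steps, Python scripts to look and compute and a tool call to move; the robot and the scene stay as the last step left them, time stands still between calls to the robot, and variables do not carry over. Pictures are saved under pics/ and viewed, at most 16 in all, crops included, and the job is handed in when it is done.

Besides the shell and the picture viewer there is one more tool, called after "Emit:" as a command line: name --argument value ..., lists and objects as JSON in quotes. apply_moves: Moves the arm, as the interface text tells. Its arguments: {"type":"object","properties":{"rows":{"type":"array"},"newtons":{"type":"number"}},"required":["rows"]}

```bash
mkdir -p pics
python3 - <<'E'
from cell import robot
import cv2,numpy as np
for n in("side","top"):
    cv2.imwrite(f"pics/{n}0.png",robot.get_image(n)); p=robot.camera_params(n)
    print(n,np.round(p["camera_matrix"],1).tolist(),np.round(p["cam_to_world"],4).tolist())
s=robot.sense();print({k:np.round(v,3).tolist() for k,v in s.items()})
E
```

```text
side [[347.9, 0.0, 264.2], [0.0, 347.9, 190.4], [0.0, 0.0, 1.0]] [[-0.84, -0.3291, 0.4315, 0.0957], [-0.5427, 0.5134, -0.6648, 0.6366], [-0.0027, -0.7925, -0.6098, 0.6826], [0.0, 0.0, 0.0, 1.0]]
top [[430.5, 0.0, 251.4], [0.0, 430.5, 179.3], [0.0, 0.0, 1.0]] [[-0.0225, -0.9942, 0.1049, 0.3886], [-0.9997, 0.0224, -0.0017, 0.0159], [-0.0007, -0.1049, -0.9945, 1.1337], [0.0, 0.0, 0.0, 1.0]]
{'clock': 0.1, 'q': [1.405, 0.502, -0.427, 1.551, 0.221, 1.138, -0.21], 'joint_velocities': [-0.001, -0.001, -0.001, -0.003, 0.002, -0.0, 0.0], 'joint_torque': [-0.011, -56.788, -5.839, -27.992, -0.069, 0.024, 0.0], 'position': [0.27, -0.591, 0.226], 'tool_rot': [0.977, 0.213, -0.0, -0.001], 'wrist_force': [-0.186, 0.266, -0.351], 'moment': [0.028, -0.015, 0.042], 'gripper_force': 0.0, 'grip_width': 0.996}
```

View pics/side0.png

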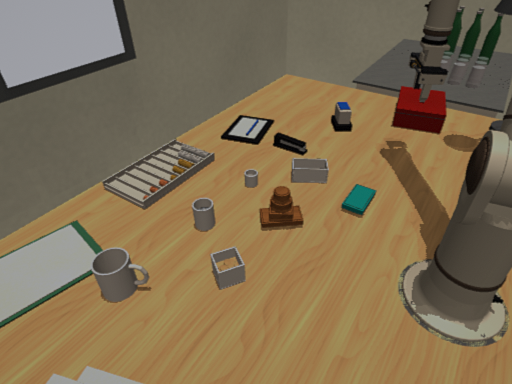

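View pics/top0.png

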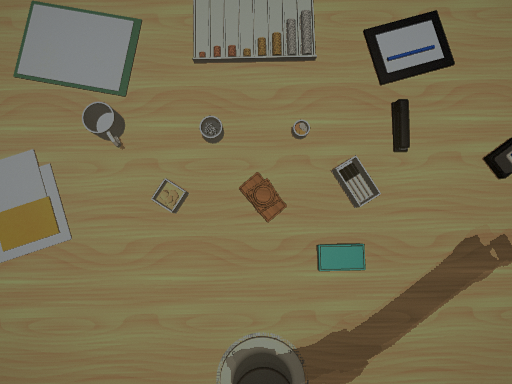

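Both views show the pile (top ≈263,196; side ≈282,210), the square jar (170,196), the tall jar (211,128), the small pot (301,128) and the long box (356,182). The turquoise look-alike is at (341,257). I'll enlarge both.

Run:
```python
import cv2
t=cv2.imread("pics/top0.png");s=cv2.imread("pics/side0.png")
def g(im,x0,y0,x1,y1,f,n):
    c=cv2.resize(im[y0:y1,x0:x1],None,fx=f,fy=f,interpolation=cv2.INTER_CUBIC)
    c=cv2.convertScaleAbs(c,alpha=1.4,beta=10)
    for x in range(x0-x0%-20 if x0%20 else x0,x1,20): cv2.putText(c,str(x),((x-x0)*f,10),0,.35,(255,0,0));cv2.line(c,((x-x0)*f,0),((x-x0)*f,c.shape[0]),(255,0,0),1) if 0 else cv2.line(c,((x-x0)*f,12),((x-x0)*f,20),(255,0,0),1)
    for y in range(-(-y0//20)*20,y1,20): cv2.putText(c,str(y),(0,(y-y0)*f+4),0,.35,(255,0,0));cv2.line(c,(24,(y-y0)*f),(32,(y-y0)*f),(255,0,0),1)
    cv2.imwrite(n,c)
g(t,235,110,385,225,5,"pics/t1.png")
g(t,145,110,235,225,5,"pics/t2.png")
g(s,185,155,335,290,4,"pics/s1.png")
```

```text
(no output)
```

View pics/t1.png

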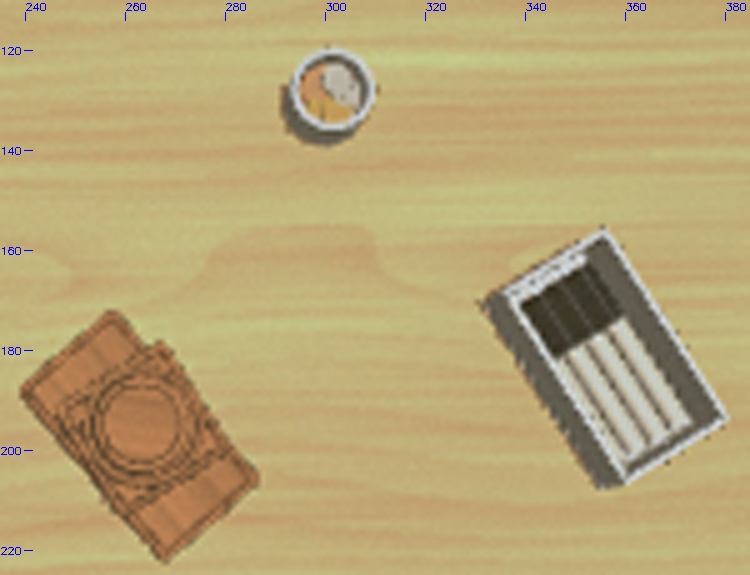

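View pics/t2.png

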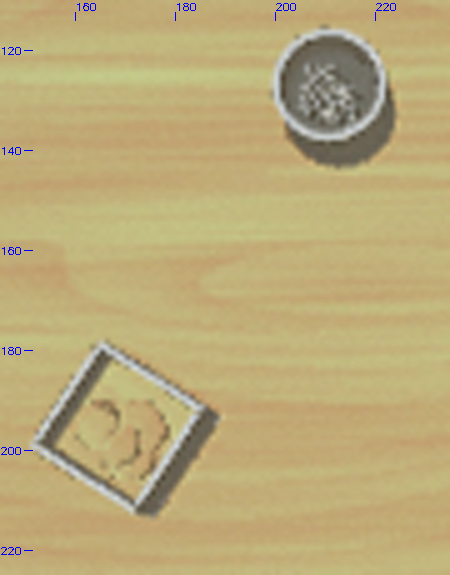

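View pics/s1.png

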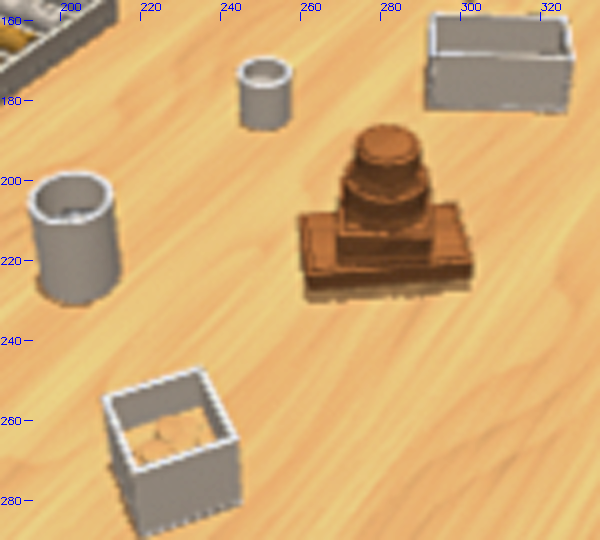

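```bash
cat > h.py <<'E'
import cv2,numpy as np
from cell import robot
P={n:robot.camera_params(n) for n in("side","top")}
def proj(n):
    p=P[n];return p["camera_matrix"]@np.linalg.inv(p["cam_to_world"])[:3]
def tri(t,s):
    X=cv2.triangulatePoints(proj("top"),proj("side"),np.array(t,float).reshape(2,1),np.array(s,float).reshape(2,1))
    return (X[:3]/X[3]).ravel()
def onz(n,uv,z):
    p=P[n];M=p["cam_to_world"];d=M[:3,:3]@np.linalg.inv(p["camera_matrix"])@[*uv,1];o=M[:3,3]
    return o+d*(z-o[2])/d[2]
def pix(n,X):
    h=proj(n)@[*X,1];return h[:2]/h[2]
T1=lambda x,y:(235-.4+x/5,110-.4+y/5)
T2=lambda x,y:(145-.4+x/5,110-.4+y/5)
S1=lambda x,y:(185-.375+x/4,155-.375+y/4)
def grab(n,x0,y0,x1,y1,f,name):
    c=cv2.resize(robot.get_image(n)[y0:y1,x0:x1],None,fx=f,fy=f,interpolation=cv2.INTER_CUBIC)
    cv2.imwrite(name,cv2.convertScaleAbs(c,alpha=1.4,beta=10))
E
python3 - <<'E'
from h import *
np.set_printoptions(precision=4,suppress=True)
print("pot",tri(T1(333.5,89.5),S1(265,72)),onz("top",T1(333.5,89.5),.045)[:2])
print("tall",tri(T2(330.5,84),S1(71,198)),onz("top",T2(330.5,84),.075)[:2])
print("small",tri(T1(139,424),S1(388,143)))
def poly(nm,T,t,s,z):
    a=np.array([tri(T(*p),S1(*q)) for p,q in zip(t,s)]);print(nm,a,a.mean(0))
    b=np.array([onz("top",T(*p),z) for p in t]);print(b.mean(0)); 
    for i in range(4): e=b[(i+1)%4]-b[i];print(np.linalg.norm(e[:2]),np.degrees(np.arctan2(e[1],e[0]))%180)
# side camera looks from +y,-ish: order top-view corners: top,right,bottom,left
poly("sq",T2,[(103,343),(213,410),(140,511),(38,443)],[(104,395),(203,369),(238,437),(135,470)],.06)
poly("box",T1,[(604,230),(729,419),(626,483),(505,293)],[(432,14),(570,16),(572,57),(427,53)],.055)
b=[onz("top",T1(*p),z) for p,z in [((112,310),.028),((259,477),.028),((165,561),.028),((22,392),.028)]]
print("long",np.array(b).mean(0));
for i in range(4): e=b[(i+1)%4]-b[i];print(np.linalg.norm(e[:2]),np.degrees(np.arctan2(e[1],e[0]))%180)
E
```

```text
pot [ 0.6358 -0.1178  0.0419] [ 0.6348 -0.1175]
tall [0.637  0.1134 0.0711] [0.636 0.113]
small [ 0.4599 -0.0112  0.1116]
sq [[0.5105 0.231  0.0577]
 [0.4765 0.1771 0.0513]
 [0.4257 0.2129 0.0559]
 [0.4609 0.2639 0.0558]] [0.4684 0.2212 0.0552]
[0.4674 0.22   0.06  ]
0.06513440251030526 57.54564576865364
0.06167046287220108 143.51429217834496
0.06172173015070833 55.42327330831682
0.059238621034455846 146.6939284125059
box [[ 0.5572 -0.2514  0.0528]
 [ 0.4589 -0.3098  0.0533]
 [ 0.4295 -0.256   0.053 ]
 [ 0.5283 -0.1987  0.0533]] [ 0.4935 -0.254   0.0531]
[ 0.4928 -0.2537  0.055 ]
0.11336935600768702 30.858243385383247
0.06158419901411714 120.12902574663663
0.1123832474612696 30.13619598319637
0.06016335424541122 121.05943079745768
long [ 0.4602 -0.0135  0.028 ]
0.11460676664780478 39.81072273672419
0.06469601470225728 130.2614358833842
0.11357404545810143 38.953223218116534
0.06301347945430595 131.22418865972224
```

Triangulation puts the pile's top at z ≈ 0.112, and the jar rims agree with the stated heights. Next is a helper that gives each move in tool units.

```bash
cat >> h.py <<'E'
from scipy.spatial.transform import Rotation as Rt
def yaw(): 
    x=Rt.from_quat(robot.sense()["tool_rot"]).as_matrix()[:,0];return np.degrees(np.arctan2(x[1],x[0]))
def go(target,yw=None,p0=None):
    s=robot.sense();R=Rt.from_quat(s["tool_rot"]);p=s["position"] if p0 is None else p0
    d=R.inv().apply(np.array(target)-p)/.04
    if yw is None: yw=yaw()
    G=Rt.from_euler("z",yw,degrees=True)*Rt.from_euler("x",180,degrees=True)
    w=(R.inv()*G).as_rotvec(degrees=True)/5
    print("shift",np.round(d,3),"turn",np.round(w,2),"yaw",round(yaw(),2),"pos",np.round(s["position"],4),"t",round(s["clock"],2),"w",round(float(s["grip_width"])*92,1))
E
python3 - <<'E'
from h import *
go((.46,-.0112,.16)); go((.46,-.0112,.095))
E
```

```text
shift [ 10.344 -11.195   1.664] turn [-0.02 -0.    0.  ] yaw 24.57 pos [ 0.2699 -0.5906  0.2258] t 0.1 w 91.6
shift [ 10.344 -11.192   3.289] turn [-0.02 -0.    0.  ] yaw 24.57 pos [ 0.2699 -0.5906  0.2258] t 0.1 w 91.6
```

Emit:
apply_moves --rows '[[[10.34,-11.19,1.66],[0,0,0],100],[[10.34,-11.19,1.66],[0,0,0],100],[[10.34,-11.19,1.66],[0,0,0],100],[[10.34,-11.19,1.66],[0,0,0],100],[[10.34,-11.19,1.66],[0,0,0],100],[[10.34,-11.19,1.66],[0,0,0],100],[[10.34,-11.19,1.66],[0,0,0],100],[[10.34,-11.19,1.66],[0,0,0],100],[[10.34,-11.19,1.66],[0,0,0],100],[[10.34,-11.19,1.66],[0,0,0],100],[[10.34,-11.19,1.66],[0,0,0],100],[[10.34,-11.19,1.66],[0,0,0],100],[[10.34,-11.19,1.66],[0,0,0],100],[[10.34,-11.19,1.66],[0,0,0],100],[[10.34,-11.19,1.66],[0,0,0],100],[[10.34,-11.19,1.66],[0,0,0],100],[[10.34,-11.19,1.66],[0,0,0],100]]'

```text
clock: 1.8
position: [0.46, -0.014, 0.1603]
tool_rot: [0.977, 0.211, -0.0, 0.0]
wrist_force: [-0.1, -0.8, -0.3]
grip_width: 0.997
gripper_force: 0.0
```

Run:
```python
from h import *
go((.46,-.0112,.16)); go((.46,-.0112,.095))
grab("side",220,130,340,250,5,"pics/s2.png")
```

```text
shift [ 0.029 -0.063  0.007] turn [0.01 0.01 0.  ] yaw 24.39 pos [ 0.46   -0.014   0.1603] t 1.8 w 91.7
shift [ 0.03  -0.064  1.632] turn [0.01 0.01 0.  ] yaw 24.39 pos [ 0.46   -0.014   0.1603] t 1.8 w 91.7
```

View pics/s2.png

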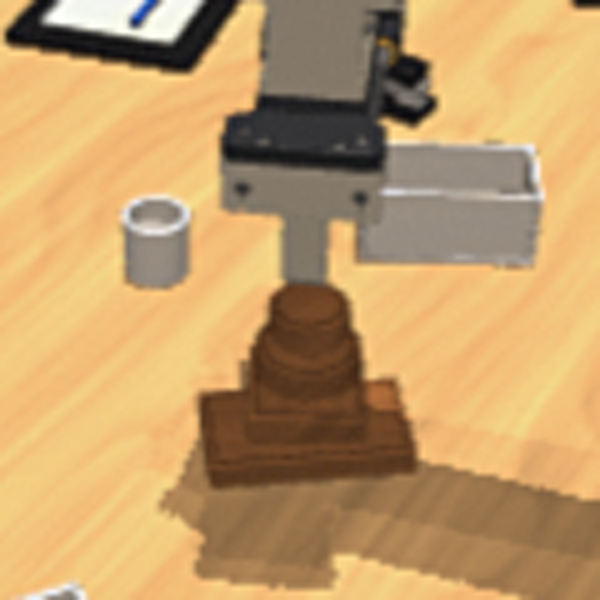

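The open gripper sits over the pile, with its visible fingertip ending at about (280,186) in the side view, just above the small lid. I'll check that against the projection.

Run:
```python
from h import *
s=robot.sense();R=Rt.from_quat(s["tool_rot"]).as_matrix()
for k in(-1,1):
    for dx in(-.0095,.0095): print(k,dx,pix("side",s["position"]+k*.047*R[:,1]+dx*R[:,0]),pix("side",s["position"]+k*.065*R[:,1]+dx*R[:,0]))
print(pix("side",s["position"]),pix("side",(.46,-.0112,.112)))
```

```text
-1 -0.0095 [284.42676975 186.04997489] [283.68422995 190.39768559]
-1 0.0095 [276.87944773 185.39880152] [276.01486312 189.72441719]
1 -0.0095 [287.94399514 165.45595622] [288.55581659 161.87362613]
1 0.0095 [280.97576715 164.90444709] [281.68849038 161.33861125]
[282.6291712  175.03544535] [281.64912541 190.2458865 ]
```

Emit:
apply_moves --rows '[[[0,0,0.8],[0,0,0],100],[[0,0,1.4],[0,0,0],100],[[0,0,1.63],[0,0,0],100],[[0,0,1.63],[0,0,0],100],[[0,0,1.63],[0,0,0],100]]' --newtons 15

```text
clock: 2.35
position: [0.4609, -0.0122, 0.0958]
tool_rot: [0.977, 0.213, 0.0, 0.0]
wrist_force: [-0.2, -0.7, -0.7]
grip_width: 1.001
gripper_force: 0.0
```

Emit:
apply_moves --rows '[[[0,0,0],[0,0,0],0],[[0,0,0],[0,0,0],0],[[0,0,0],[0,0,0],0],[[0,0,0],[0,0,0],0],[[0,0,0],[0,0,0],0],[[0,0,0],[0,0,0],0],[[0,0,0],[0,0,0],0],[[0,0,0],[0,0,0],0]]' --newtons 15

```text
clock: 3.15
position: [0.4603, -0.0121, 0.0951]
tool_rot: [0.977, 0.213, -0.0, 0.0]
wrist_force: [0.1, 0.3, 1.7]
grip_width: 0.491
gripper_force: 15.0
```

Emit:
apply_moves --rows '[[[0,0,-0.6],[0,0,0],0],[[0,0,-1.2],[0,0,0],0],[[0,0,-1.2],[0,0,0],0]]'

```text
clock: 3.45
position: [0.4625, -0.0119, 0.1455]
tool_rot: [0.977, 0.213, 0.002, 0.001]
wrist_force: [1.0, 0.4, -1.2]
grip_width: 0.493
gripper_force: 15.0
```

Run:
```python
from h import *
go((.635,-.1175,.09))
```

```text
shift [2.818 4.191 1.412] turn [ 0.03 -0.05 -0.  ] yaw 24.57 pos [ 0.4625 -0.0119  0.1455] t 3.45 w 45.4
```

Emit:
apply_moves --rows '[[[2.88,4.21,0],[0,0,0],0],[[2.88,4.21,0],[0,0,0],0],[[2.88,4.21,0],[0,0,0],0],[[2.88,4.21,0],[0,0,0],0],[[2.88,4.21,0.4],[0,0,0],0],[[2.88,4.21,1.33],[0,0,0],0],[[2.88,4.21,1.33],[0,0,0],0],[[2.88,4.21,1.33],[0,0,0],0],[[2.88,4.21,1.33],[0,0,0],0]]'

```text
clock: 4.35
position: [0.6357, -0.1168, 0.0912]
tool_rot: [0.977, 0.213, 0.001, 0.0]
wrist_force: [-0.1, 0.5, -0.0]
grip_width: 0.488
gripper_force: 15.0
```

Run:
```python
from h import *
go((.635,-.1175,.09)); go((.635,-.1175,.046))
s=robot.sense()["position"]
# lid top circle centre expected, and pot rim
print(pix("top",s+[0,0,.017]),pix("side",s+[0,0,.017]))
grab("top",260,90,340,160,7,"pics/a.png");grab("side",215,115,295,200,7,"pics/b.png")
a=cv2.imread("pics/a.png");b=cv2.imread("pics/b.png")[:490]
cv2.imwrite("pics/ab.png",cv2.resize(np.hstack([a[:490,:],b]),None,fx=.7,fy=.7))
```

```text
shift [-0.023  0.009  0.031] turn [ 0.01 -0.02 -0.  ] yaw 24.61 pos [ 0.6357 -0.1168  0.0912] t 4.35 w 44.9
shift [-0.025  0.009  1.131] turn [ 0.01 -0.02 -0.  ] yaw 24.61 pos [ 0.6357 -0.1168  0.0912] t 4.35 w 44.9
[303.95712518 121.30715569] [250.28404636 155.26925116]
```

View pics/ab.png

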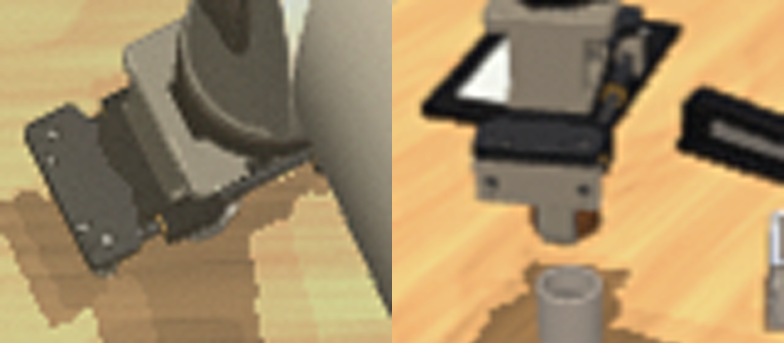

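The side view shows the held lid (right edge at x≈598 in the crop) lined up with the pot rim (537–602) once perspective tilt is allowed for. I'll lower it.

Emit:
apply_moves --rows '[[[0,0,0.4],[0,0,0],0],[[0,0,0.7],[0,0,0],0],[[0,0,0.9],[0,0,0],0],[[0,0,1.05],[0,0,0],0],[[0,0,1.12],[0,0,0],0],[[0,0,1.12],[0,0,0],0],[[0,0,1.12],[0,0,0],0]]'

```text
clock: 5.15
position: [0.6347, -0.1172, 0.0458]
tool_rot: [0.977, 0.213, -0.001, 0.0]
wrist_force: [-3.7, 0.0, 7.8]
grip_width: 0.491
gripper_force: 15.0
```

Emit:
apply_moves --rows '[[[0,0,-0.02],[0,0,0],75],[[0,0,-0.02],[0,0,0],75],[[0,0,-0.02],[0,0,0],75],[[0,0,-0.02],[0,0,0],75],[[0,0,-0.8],[0,0,0],75],[[0,0,-1.8],[0,0,0],100],[[0,0,-2.5],[0,0,0],100],[[0,0,-2.5],[0,0,0],100]]'

```text
clock: 5.95
position: [0.6386, -0.1173, 0.1501]
tool_rot: [0.977, 0.213, 0.004, 0.001]
wrist_force: [0.9, 0.6, 0.7]
grip_width: 0.961
gripper_force: 0.0
```

Run:
```python
from h import *
go((.46,-.0112,.14)); go((.46,-.0112,.067))
grab("side",225,140,325,240,6,"pics/s3.png")
```

```text
shift [-2.959 -4.269  0.211] turn [ 0.05 -0.08 -0.  ] yaw 24.57 pos [ 0.6386 -0.1173  0.1501] t 5.95 w 88.4
shift [-2.972 -4.277  2.036] turn [ 0.05 -0.08 -0.  ] yaw 24.57 pos [ 0.6386 -0.1173  0.1501] t 5.95 w 88.4
```

View pics/s3.png

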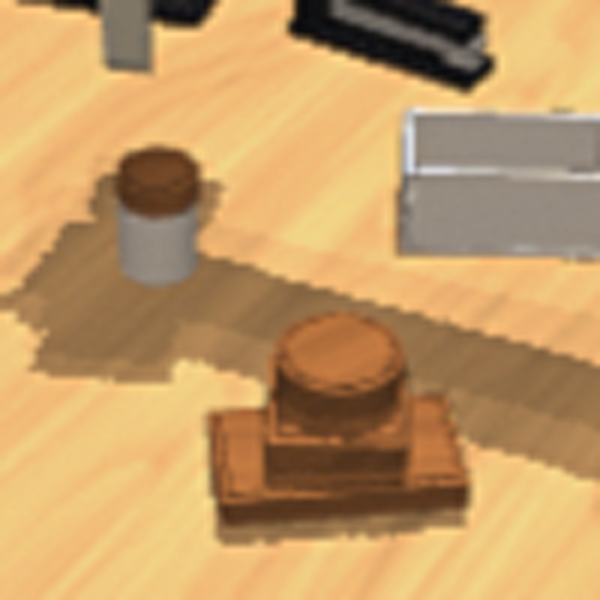

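The small lid sits level on the pot at about (158,180) in the crop, and the round lid top is centred near (340,352).

Run:
```python
from h import *
s=(225-.42+339.5/6,140-.42+352/6)
print(tri(T1(140,423.5),s),onz("top",T1(140,423.5),.084),onz("side",s,.084))
c=(.635,-.1175,.1458)
go((.46,-.0115,.14),p0=c)
```

```text
[ 0.46189269 -0.01264299  0.08260975] [ 0.46202039 -0.01249124  0.084     ] [ 0.46069061 -0.01129317  0.084     ]
shift [-2.878 -4.229  0.122] turn [ 0.03 -0.04 -0.  ] yaw 24.56 pos [ 0.6369 -0.1175  0.1476] t 6.0 w 90.3
```

Emit:
apply_moves --rows '[[[-2.86,-4.21,0],[0,0,0],100],[[-2.86,-4.21,0],[0,0,0],100],[[-2.86,-4.21,0],[0,0,0],100],[[-2.86,-4.21,0],[0,0,0],100],[[-2.86,-4.21,0],[0,0,0],100],[[-2.86,-4.21,0.3],[0,0,0],100],[[-2.86,-4.21,0.9],[0,0,0],100],[[-2.86,-4.21,1.5],[0,0,0],100],[[-2.86,-4.21,1.97],[0,0,0],100],[[-2.86,-4.21,1.97],[0,0,0],100],[[-2.86,-4.21,1.97],[0,0,0],100]]'

```text
clock: 7.1
position: [0.4613, -0.0119, 0.0654]
tool_rot: [0.977, 0.212, -0.001, -0.001]
wrist_force: [0.8, 0.4, 0.5]
grip_width: 0.997
gripper_force: 0.0
```

Emit:
apply_moves --rows '[[[0,0,-0.04],[0,0,0],0],[[0,0,-0.04],[0,0,0],0],[[0,0,-0.04],[0,0,0],0],[[0,0,-0.04],[0,0,0],0],[[0,0,-0.04],[0,0,0],0],[[0,0,-0.04],[0,0,0],0],[[0,0,-0.04],[0,0,0],0]]'

```text
clock: 7.8
position: [0.4615, -0.012, 0.0684]
tool_rot: [0.977, 0.213, 0.0, 0.0]
wrist_force: [-0.9, -1.7, 5.6]
grip_width: 0.65
gripper_force: 15.0
```

Emit:
apply_moves --rows '[[[0,0,-0.6],[0,0,0],0],[[0,0,-1.3],[0,0,0],0],[[0,0,-2.0],[0,0,0],0],[[0,0,-2.0],[0,0,0],0],[[0,0,-2.0],[0,0,0],0]]'

```text
clock: 8.3
position: [0.4611, -0.012, 0.148]
tool_rot: [0.977, 0.213, 0.0, 0.0]
wrist_force: [0.1, -0.1, -1.5]
grip_width: 0.645
gripper_force: 15.0
```

Run:
```python
from h import *
go((.636,.113,.146)); go((.636,.113,.11))
```

```text
shift [ 5.275 -1.028  0.053] turn [ 0.01 -0.01 -0.  ] yaw 24.54 pos [ 0.4611 -0.012   0.148 ] t 8.3 w 59.3
shift [ 5.275 -1.029  0.953] turn [ 0.01 -0.01 -0.  ] yaw 24.54 pos [ 0.4611 -0.012   0.148 ] t 8.3 w 59.3
```

Emit:
apply_moves --rows '[[[5.28,-1.03,0],[0,0,0],0],[[5.28,-1.03,0],[0,0,0],0],[[5.28,-1.03,0],[0,0,0],0],[[5.28,-1.03,0],[0,0,0],0],[[5.28,-1.03,0.4],[0,0,0],0],[[5.28,-1.03,0.8],[0,0,0],0],[[5.28,-1.03,0.95],[0,0,0],0],[[5.28,-1.03,0.95],[0,0,0],0],[[5.28,-1.03,0.95],[0,0,0],0]]'

```text
clock: 9.2
position: [0.6352, 0.1122, 0.1097]
tool_rot: [0.977, 0.212, -0.001, 0.0]
wrist_force: [0.7, -0.5, -1.7]
grip_width: 0.649
gripper_force: 15.0
```

Run:
```python
from h import *
go((.636,.113,.0775))
s=robot.sense()["position"]
print((pix("side",s+[0,0,.007])-[165,150])*6,(pix("side",(.636,.113,.075))-[165,150])*6)
grab("side",165,150,255,240,6,"pics/s4.png")
grab("top",225,155,305,235,6,"pics/t4.png")
a=cv2.imread("pics/s4.png");b=cv2.imread("pics/t4.png")
cv2.imwrite("pics/st4.png",np.hstack([a[:480,:320],b]))
```

```text
shift [ 0.028 -0.011  0.806] turn [0.01 0.01 0.  ] yaw 24.51 pos [0.6352 0.1122 0.1097] t 9.2 w 59.7
[218.50007452 245.77310379] [226.28513891 318.59860195]
```

View pics/st4.png

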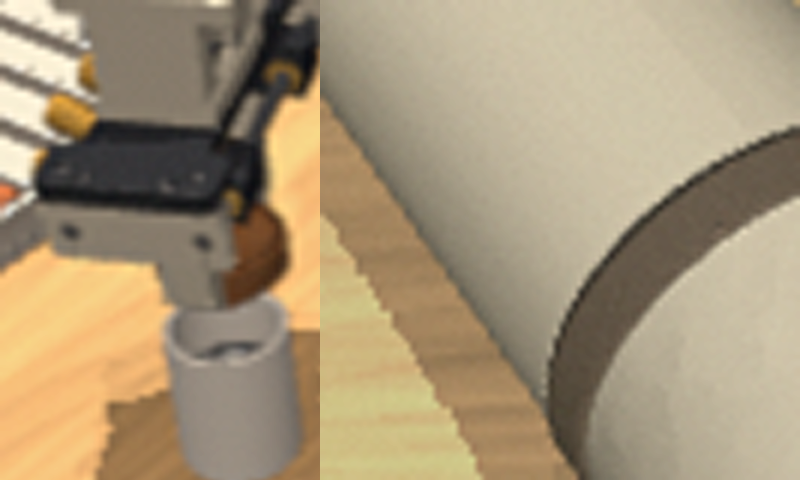

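The picture shows the lid held over the jar, mostly hidden by the near finger, so its tilt is unclear. I'll compare its brown silhouette with that of a level lid numerically, which saves a picture.

Run:
```python
from h import *
im=cv2.imread("pics/s4.png").astype(int)
b,g,r=im[...,0],im[...,1],im[...,2]
m=((r-b>45)&(r<215)&(r>60)&(g<130)); m[:, :220]=0; m[:195]=0;m[312:]=0;m[:,300:]=0
for y in range(200,312,8):
    x=np.where(m[y])[0]; print(y,(x.min(),x.max()) if len(x) else None, end="; ")
s=robot.sense()["position"];R=Rt.from_quat(robot.sense()["tool_rot"]).as_matrix()
th=np.linspace(0,2*np.pi,60)
for tilt in(-25,-12,0,12,25):
    Q=Rt.from_rotvec(np.radians(tilt)*R[:,1]).as_matrix()
    pts=np.array([s+[0,0,.007]+Q@np.array([.03*np.cos(t),.03*np.sin(t),z]) for t in th for z in(-.009,.009)])
    uv=(np.array([pix("side",p) for p in pts])-[165,150])*6
    h=np.zeros(im.shape[:2],np.uint8);cv2.fillConvexPoly(h,cv2.convexHull(uv.astype(np.int32)),1)
    print("\n",tilt,end=": ")
    for y in range(168,328,8):
        x=np.where(h[y])[0]; print(y,x.max() if len(x) else None,end="; ")
```

```text
200 (np.int64(228), np.int64(266)); 208 (np.int64(232), np.int64(271)); 216 (np.int64(250), np.int64(279)); 224 (np.int64(236), np.int64(284)); 232 (np.int64(233), np.int64(287)); 240 (np.int64(233), np.int64(288)); 248 (np.int64(235), np.int64(288)); 256 (np.int64(235), np.int64(290)); 264 (np.int64(236), np.int64(289)); 272 (np.int64(227), np.int64(286)); 280 (np.int64(225), np.int64(279)); 288 (np.int64(226), np.int64(272)); 296 (np.int64(228), np.int64(247)); 304 None; 
 -25: 168 None; 176 None; 184 251; 192 264; 200 269; 208 274; 216 279; 224 284; 232 285; 240 283; 248 279; 256 273; 264 266; 272 257; 280 247; 288 235; 296 219; 304 193; 312 None; 320 None; 
 -12: 168 None; 176 None; 184 None; 192 263; 200 272; 208 276; 216 279; 224 282; 232 285; 240 287; 248 286; 256 283; 264 278; 272 271; 280 261; 288 249; 296 230; 304 None; 312 None; 320 None; 
 0: 168 None; 176 None; 184 None; 192 256; 200 270; 208 277; 216 281; 224 282; 232 283; 240 284; 248 285; 256 285; 264 284; 272 279; 280 272; 288 261; 296 244; 304 None; 312 None; 320 None; 
 12: 168 None; 176 None; 184 None; 192 249; 200 264; 208 273; 216 280; 224 284; 232 286; 240 285; 248 284; 256 283; 264 282; 272 280; 280 276; 288 270; 296 258; 304 228; 312 None; 320 None; 
 25: 168 None; 176 None; 184 227; 192 246; 200 259; 208 268; 216 276; 224 280; 232 285; 240 287; 248 287; 256 285; 264 281; 272 277; 280 273; 288 270; 296 263; 304 249; 312 None; 320 None;
```

The silhouette matches a level lid to within a few degrees and lines up with the jar rim. I'll lower it.

Emit:
apply_moves --rows '[[[0.02,0,0.3],[0,0,0],0],[[0.02,0,0.5],[0,0,0],0],[[0.02,0,0.65],[0,0,0],0],[[0.02,0,0.75],[0,0,0],0],[[0.02,0,0.78],[0,0,0],0],[[0.02,0,0.78],[0,0,0],0]]'

```text
clock: 9.9
position: [0.6366, 0.114, 0.0785]
tool_rot: [0.977, 0.213, -0.0, -0.0]
wrist_force: [-0.0, -0.2, -0.4]
grip_width: 0.647
gripper_force: 15.0
```

No contact yet, so I'll go a little further.

Emit:
apply_moves --rows '[[[0,0,0.04],[0,0,0],0],[[0,0,0.07],[0,0,0],0],[[0,0,0.07],[0,0,0],0]]'

```text
clock: 10.2
position: [0.6372, 0.1141, 0.0774]
tool_rot: [0.977, 0.213, 0.001, 0.0]
wrist_force: [-2.6, -1.4, 7.5]
grip_width: 0.649
gripper_force: 15.0
```

Emit:
apply_moves --rows '[[[0,0,0],[0,0,0],90],[[0,0,0],[0,0,0],90],[[0,0,0],[0,0,0],90],[[0,0,0],[0,0,0],90],[[0,0,-0.8],[0,0,0],100],[[0,0,-1.8],[0,0,0],100],[[0,0,-2.0],[0,0,0],100],[[-1,3.5,-2.0],[0,0,0],100],[[-1,3.5,-2.0],[0,0,0],100],[[-1,3.5,-2.0],[0,0,0],100],[[-1,3.5,-2.0],[0,0,0],100],[[-1,3.5,-2.0],[0,0,0],100]]'

```text
clock: 11.4
position: [0.6583, -0.0325, 0.1551]
tool_rot: [0.978, 0.211, -0.0, 0.0]
wrist_force: [-0.3, 0.9, 0.7]
grip_width: 1.005
gripper_force: 0.0
```

Run:
```python
from h import *
print(robot.sense()["position"])
grab("side",180,165,320,285,5,"pics/s5.png")
grab("top",225,155,305,235,7,"pics/t5.png")
```

```text
[ 0.6583152  -0.03246329  0.15514591]
```

View pics/s5.png

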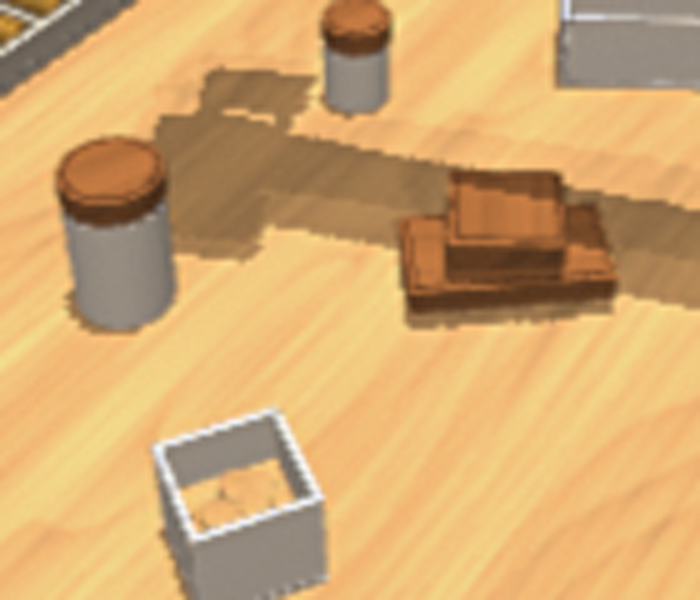

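Both round lids are home. In the side crop the square lid's top corners are at about (452,171), (562,174), (563,243) and (447,237).

Run:
```python
from h import *
S=lambda x,y:(180-.4+x/5,165-.4+y/5)
b=np.array([onz("side",S(*p),.056) for p in [(452,171),(562,174),(563,243),(447,237)]])
print(b.round(4),b.mean(0))
t=np.array([onz("top",T1(*p),.056) for p in [(162,342),(217,455),(125,516),(60,410)]]);print(t.round(4),t.mean(0))
for q in(b,t):
  for i in range(4): e=q[(i+1)%4]-q[i];print(round(np.linalg.norm(e[:2]),4),round(np.degrees(np.arctan2(e[1],e[0]))%90,1),end=" ")
im=cv2.imread("pics/t5.png");print(im.mean((0,1)),im.std((0,1)))
go((.461,-.0125,.1))
```

```text
[[ 0.5034 -0.0222  0.056 ]
 [ 0.449  -0.0538  0.056 ]
 [ 0.4195 -0.002   0.056 ]
 [ 0.4752  0.0279  0.056 ]] [ 0.46176941 -0.01253407  0.056     ]
[[ 0.5048 -0.0254  0.056 ]
 [ 0.4473 -0.0514  0.056 ]
 [ 0.4179 -0.0046  0.056 ]
 [ 0.4717  0.0267  0.056 ]] [ 0.46042482 -0.01365712  0.056     ]
0.0629 30.2 0.0596 29.8 0.0633 28.2 0.0574 29.4 0.0631 24.4 0.0553 32.2 0.0622 30.2 0.0618 32.5 [104.93592793 152.44995217 181.4677838 ] [25.64206597 36.47905555 30.20102549]
shift [-4.316 -2.414  1.395] turn [-0.02 -0.    0.  ] yaw 24.66 pos [ 0.6582 -0.0283  0.1557] t 11.5 w 92.1
```

View pics/t5.png

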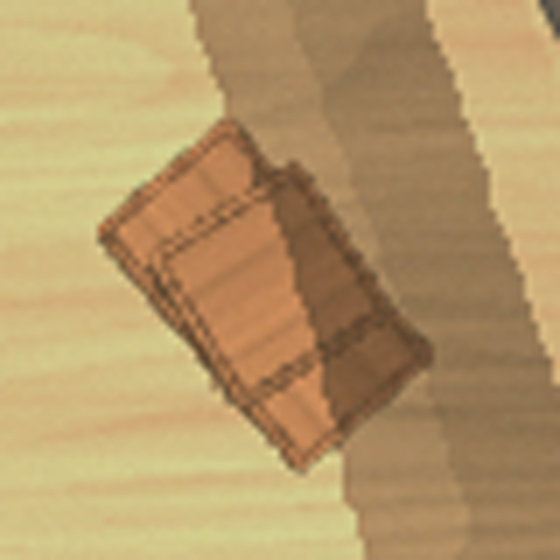

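The top view shows the square lid turned about 30°, centred at roughly (263.4,195.3) full-frame, which agrees with the side view.

Emit:
apply_moves --rows '[[[-4.32,-2.41,0],[0,0,-1.08],100],[[-4.32,-2.41,0],[0,0,-1.08],100],[[-4.32,-2.41,0],[0,0,-1.08],100],[[-4.32,-2.41,0.5],[0,0,-1.08],100],[[-4.32,-2.41,1.0],[0,0,-1.08],100],[[-4.32,-2.41,1.4],[0,0,-1.08],100],[[-4.32,-2.41,1.4],[0,0,-1.08],100],[[-4.32,-2.41,1.4],[0,0,-1.08],100]]'

```text
clock: 12.3
position: [0.4615, -0.0126, 0.1003]
tool_rot: [0.966, 0.26, 0.0, -0.0]
wrist_force: [0.5, -0.0, 0.5]
grip_width: 0.999
gripper_force: 0.0
```

Run:
```python
from h import *
go((.461,-.013,.0395),30);print(robot.sense()["q"])
```

```text
shift [-0.016  0.003  1.52 ] turn [-0.01 -0.01  0.03] yaw 30.14 pos [ 0.4615 -0.0126  0.1003] t 12.3 w 91.9
[ 0.59592395  0.41831841 -0.73701594  2.10668328  0.40682154  0.75905719
 -1.44418098]
```

Emit:
apply_moves --rows '[[[0,0,0.8],[0,0,0],100],[[0,0,1.3],[0,0,0],100],[[0,0,1.52],[0,0,0],100],[[0,0,1.52],[0,0,0],100],[[0,0,1.52],[0,0,0],0],[[0,0,1.52],[0,0,0],0],[[0,0,1.52],[0,0,0],0],[[0,0,1.52],[0,0,0],0],[[0,0,1.52],[0,0,0],0],[[0,0,1.52],[0,0,0],0]]' --newtons 20

```text
clock: 13.3
position: [0.4619, -0.0144, 0.0398]
tool_rot: [0.966, 0.258, 0.0, 0.0]
wrist_force: [-0.8, 0.0, 6.6]
grip_width: 0.717
gripper_force: 20.0
```

Emit:
apply_moves --rows '[[[0,0,-0.5],[0,0,0],0],[[0,0,-1.2],[0,0,0],0],[[0,0,-2.0],[0,0,0],0],[[0,0,-2.2],[0,0,0],0],[[0,0,-2.2],[0,0,0],0]]'

```text
clock: 13.8
position: [0.4623, -0.0147, 0.1282]
tool_rot: [0.966, 0.258, 0.001, 0.001]
wrist_force: [-0.0, 0.4, -0.4]
grip_width: 0.719
gripper_force: 20.0
```

Run:
```python
from h import *
go((.467,.220,.127),55.8);go((.467,.220,.0615),55.8)
```

```text
shift [ 3.029 -5.025  0.025] turn [ 0.03 -0.02 -5.17] yaw 29.94 pos [ 0.4623 -0.0147  0.1282] t 13.8 w 66.1
shift [ 3.026 -5.029  1.662] turn [ 0.03 -0.02 -5.17] yaw 29.94 pos [ 0.4623 -0.0147  0.1282] t 13.8 w 66.1
```

Emit:
apply_moves --rows '[[[3.03,-5.03,0],[0,0,-5.17],0],[[3.03,-5.03,0],[0,0,-5.17],0],[[3.03,-5.03,0],[0,0,-5.17],0],[[3.03,-5.03,0],[0,0,-5.17],0],[[3.03,-5.03,0],[0,0,-5.17],0],[[3.03,-5.03,0.5],[0,0,-5.17],0],[[3.03,-5.03,0.95],[0,0,-5.17],0],[[3.03,-5.03,0.95],[0,0,-5.17],0],[[3.03,-5.03,0.95],[0,0,-5.17],0]]'

```text
clock: 14.7
position: [0.4648, 0.2202, 0.088]
tool_rot: [0.884, 0.468, -0.001, -0.0]
wrist_force: [-0.0, 0.2, -0.7]
grip_width: 0.718
gripper_force: 20.0
```

Run:
```python
from h import *
S=lambda x,y:(180-.4+x/5,165-.4+y/5)
b=np.array([onz("side",S(*p),.060) for p in [(155,448),(277,411),(322,497),(193,541)]]);print(b.mean(0))
for i in range(4): e=b[(i+1)%4]-b[i];print(round(np.linalg.norm(e[:2]),4),round(np.degrees(np.arctan2(e[1],e[0]))%90,1),end=" ")
go((.467,.220,.061),55.8)
grab("side",190,200,270,300,6,"pics/s6.png")
grab("top",135,150,215,230,6,"pics/t6.png")
a=cv2.imread("pics/s6.png")
cv2.imwrite("pics/st6.png",np.hstack([a[:480],a[120:],]) if 0 else np.hstack([a[120:],cv2.imread("pics/t6.png")])[:,:800])
```

```text
[0.4662238  0.22607623 0.06      ]
0.061 55.6 0.0589 57.2 0.0621 56.9 0.0602 56.2 shift [0.029 0.051 0.676] turn [-0.02  0.02  0.01] yaw 55.83 pos [0.4648 0.2202 0.088 ] t 14.7 w 66.0
```

View pics/st6.png

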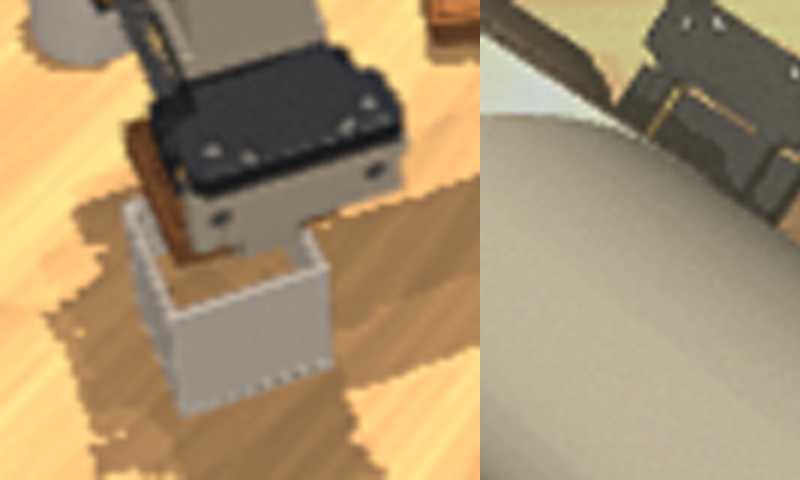

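The lid hovers over the square jar; its visible left-hand corner (far, top) is at about (127,123) in the crop. I'll compare that with its projection to get the side camera's bias here.

Run:
```python
from h import *
s=robot.sense();R=Rt.from_quat(s["tool_rot"]).as_matrix();p=s["position"]
f=lambda X:((pix("side",X)-[190,200]+.42)*6-[0,120]).round(0)
for i in(-1,1):
  for j in(-1,1):
    print(i,j,"top",f(p+.033*(i*R[:,0]+j*R[:,1])+[0,0,.0165]),"bot",f(p+.033*(i*R[:,0]+j*R[:,1])-[0,0,.0015]),
     "rim",f(np.array([.467,.220,.06])+.032*(i*R[:,0]+j*R[:,1])))
```

```text
-1 -1 top [338. 181.] bot [340. 214.] rim [338. 260.]
-1 1 top [279.  66.] bot [282.  99.] rim [283. 148.]
1 -1 top [167. 234.] bot [171. 267.] rim [178. 312.]
1 1 top [117. 113.] bot [122. 146.] rim [130. 194.]
```

Run:
```python
from h import *
im=cv2.imread("pics/s6.png")[120:].astype(int);b,g,r=im[...,0],im[...,1],im[...,2]
m=(r-b>35)&(r<150)&(g<95)
s=robot.sense();R=Rt.from_quat(s["tool_rot"]).as_matrix();p=s["position"]
f=lambda X:((pix("side",X)-[190,200]+.42)*6-[0,120])
def hull(c,h,zs):
    uv=np.array([f(c+h*(i*R[:,0]+j*R[:,1])+[0,0,z]) for i in(-1,1) for j in(-1,1) for z in zs])
    H=np.zeros(im.shape[:2],np.uint8);cv2.fillConvexPoly(H,cv2.convexHull(uv.astype(np.int32)),1);return H
H=hull(p,.033,(-.0015,.0165))
gray=(abs(r-b)<28)&(r<215)&(r>90)
J=hull(np.array([.467,.22,0]),.032,(0,.06))
for y in range(112,272,8):
    x=np.where(m[y,90:215])[0]+90;h=np.where(H[y])[0];print(y,x.min() if len(x) else None,x.max() if len(x) else None,h.min() if len(h) else None,"| jarR",end=" ")
    print()
for y in range(270,420,12):
    x=np.where(gray[y,100:400])[0]+100;h=np.where(J[y])[0];print(y,x.min(),x.max(),h.min() if len(h) else None,h.max() if len(h) else None)
print(im[140:270:16,120:200:10].tolist())
```

```text
112 150 150 119 | jarR 
120 141 149 118 | jarR 
128 127 149 119 | jarR 
136 127 150 120 | jarR 
144 127 154 121 | jarR 
152 128 157 123 | jarR 
160 132 159 127 | jarR 
168 135 183 130 | jarR 
176 139 184 133 | jarR 
184 142 171 137 | jarR 
192 141 174 140 | jarR 
200 148 183 143 | jarR 
208 151 185 147 | jarR 
216 155 186 150 | jarR 
224 158 185 153 | jarR 
232 160 188 157 | jarR 
240 165 190 160 | jarR 
248 168 193 163 | jarR 
256 171 214 166 | jarR 
264 174 196 170 | jarR 
270 135 323 141 338
282 138 325 142 338
294 139 324 144 339
306 142 325 149 339
318 145 326 154 340
330 152 325 158 341
342 155 326 163 341
354 161 327 168 342
366 166 327 172 323
378 169 290 177 287
390 175 254 182 252
402 178 218 186 217Traceback (most recent call last):
  File "<stdin>", line 16, in <module>
    return umr_minimum(a, axis, None, out, keepdims, initial, where)
ValueError: zero-size array to reduction operation minimum which has no identity
```

Run:
```python
from h import *
t=cv2.imread("pics/top0.png")
print("top blue, cols 150.., rows 176..");c=t[176:216,150:192,0]
for i,r in enumerate(c): print(176+i," ".join(f"{v:3d}" for v in r))
```

```text
top blue, cols 150.., rows 176..
176  81  81  80  81  78  81  79  79  80  81  81  82  81  82  84  81  83  82  84  84  84  83  82  83  84  85  85  84  82  83  84  85  83  83  82  83  81  80  82  81  81  81
177  86  85  87  85  85  85  85  85  86  85  82  84  84  83  84  86  78  81  80  83  82  82  81  83  83  83  85  83  84  83  85  84  83  83  85  85  85  84  84  83  84  85
178  87  86  86  86  86  85  85  86  85  85  84  85  84  80  95 111  80  77  83  82  84  81  81  81  80  81  81  80  81  78  80  80  80  82  83  81  83  80  82  83  83  82
179  84  81  84  82  82  84  85  83  83  85  85  82  80  69 105 136 136  79  80  74  78  82  83  83  81  81  83  83  82  79  79  80  79  81  79  79  79  78  79  79  80  79
180  82  80  81  81  81  82  80  83  81  82  80  79  84 111 129  45 109 135 115  71  73  75  76  80  82  82  82  82  82  81  81  81  81  82  82  81  81  80  82  80  79  79
181  80  82  81  82  80  80  81  79  80  79  79  82 110 131  46  46  48  72 137 135  77  73  68  78  78  79  81  80  80  81  81  82  84  84  82  81  83  81  83  82  82  81
182  81  81  83  79  82  80  80  81
[... 5112 characters left out ...]
  81  82  80
212  79  78  77  77  77  75  77  75  74  75  75  73  74  76  76  78  77  78  79  77  85 116  62  53  53  57  73  79  79  78  77  80  81  79  78  80  81  81  81  80  81  81
213  73  75  76  76  74  76  74  73  74  75  72  74  74  74  72  73  73  74  73  74  73  75  76  72  74  80  70  79  77  78  78  78  78  79  81  81  80  80  79  80  80  80
214  76  74  76  73  75  73  75  75  74  73  73  75  74  72  74  74  72  74  74  72  74  73  72  75  74  74  77  75  75  76  74  72  74  75  78  76  76  76  76  77  76  75
215  75  75  74  74  73  75  77  75  75  75  73  74  75  73  76  75  75  75  76  73  74  74  75  75  74  75  74  73  74  74  74  75  75  75  74  76  72  74  75  76  75  75
```

My earlier reading took the jar's dark side face for part of the rim. The rim's true centre is (168.05,195.1). I'll recompute it and check the box rim with a mask.

Run:
```python
from h import *
t=cv2.imread("pics/top0.png")
def rect(x0,y0,x1,y1,z,th):
    c=t[y0:y1,x0:x1];m=(c[...,0]>th)&(c.max(2).astype(int)-c.min(2)<70)
    n,l,st,_=cv2.connectedComponentsWithStats(m.astype(np.uint8),connectivity=8)
    k=1+np.argmax(st[1:,2]*st[1:,3]);ys,xs=np.where(l==k)
    r=cv2.minAreaRect(np.c_[xs+x0,ys+y0].astype(np.float32));q=cv2.boxPoints(r)
    b=np.array([onz("top",p,z) for p in q]);print(r,b.mean(0).round(4))
    for i in range(4): e=b[(i+1)%4]-b[i];print(round(np.linalg.norm(e[:2]),4),round(np.degrees(np.arctan2(e[1],e[0]))%180,1),end=" ")
    print()
rect(145,170,195,220,.06,95);rect(325,145,390,215,.055,100)
go((*onz("top",(168.05,195.1),.06)[:2],.062),56)
```

```text
((167.7692108154297, 194.84613037109375), (24.96150779724121, 25.51620864868164), 33.690067291259766) [0.4678 0.2238 0.06  ]
0.0634 146.0 0.0632 55.2 0.0631 145.7 0.0628 55.4 
((357.96466064453125, 180.58172607421875), (46.07758331298828, 24.890785217285156), 57.094757080078125) [ 0.4935 -0.2542  0.055 ]
0.0638 121.5 0.1153 30.3 0.0632 121.2 0.1149 30.6 
shift [ 0.068 -0.015  0.683] turn [-0.   -0.   -0.04] yaw 55.8 pos [0.466  0.2205 0.0893] t 14.8 w 65.9
```

Emit:
apply_moves --rows '[[[0.08,0,0],[0,0,0],0],[[0.08,0,0.2],[0,0,0],0],[[0.08,0,0.4],[0,0,0],0],[[0.08,0,0.55],[0,0,0],0],[[0.08,0,0.64],[0,0,0],0],[[0.08,0,0.66],[0,0,0],0],[[0.08,0,0.66],[0,0,0],0]]'

```text
clock: 15.5
position: [0.4675, 0.2233, 0.0625]
tool_rot: [0.884, 0.468, -0.0, -0.0]
wrist_force: [0.5, 0.5, -1.4]
grip_width: 0.718
gripper_force: 20.0
```

Emit:
apply_moves --rows '[[[0,0,0.03],[0,0,0],0],[[0,0,0.05],[0,0,0],0],[[0,0,0.05],[0,0,0],0]]'

```text
clock: 15.8
position: [0.4678, 0.2235, 0.0618]
tool_rot: [0.884, 0.468, 0.0, 0.0]
wrist_force: [-3.4, -1.4, 8.7]
grip_width: 0.716
gripper_force: 20.0
```

Emit:
apply_moves --rows '[[[0,0,0],[0,0,0],90],[[0,0,0],[0,0,0],90],[[0,0,0],[0,0,0],90],[[0,0,0],[0,0,0],90],[[0,0,-0.8],[0,0,0],100],[[0,0,-1.6],[0,0,0],100],[[0,0,-2.0],[0,0,0],100],[[0,0,-2.0],[0,0,0],100]]'

```text
clock: 16.6
position: [0.4692, 0.224, 0.1427]
tool_rot: [0.884, 0.468, 0.002, 0.0]
wrist_force: [-0.2, 0.2, -0.8]
grip_width: 1.002
gripper_force: 0.0
```

Run:
```python
from h import *
c=robot.get_image("top");x0,y0,x1,y1=225,155,305,235;cv2.imwrite("pics/t7.png",c)
c=c[y0:y1,x0:x1].astype(int)
m=((c[...,2]-c[...,0]>30)&(c[...,1]*1.45<c[...,2])).astype(np.uint8)
n,l,st,_=cv2.connectedComponentsWithStats(m);k=1+np.argmax(st[1:,4]);ys,xs=np.where(l==k)
r=cv2.minAreaRect(np.c_[xs+x0,ys+y0].astype(np.float32));b=np.array([onz("top",p,.028) for p in cv2.boxPoints(r)])
print(r,st[k],b.mean(0))
for i in range(4): e=b[(i+1)%4]-b[i];print(round(np.linalg.norm(e[:2]),4),round(np.degrees(np.arctan2(e[1],e[0]))%180,1),end=" ")
go((*b.mean(0)[:2],.08),39.4)
grab("side",190,155,320,285,4,"pics/s7.png")
```

```text
((262.19415283203125, 196.47647094726562), (44.796138763427734, 24.83853530883789), 49.398704528808594) [  14   17   47   50 1058] [ 0.46057889 -0.01271534  0.028     ]
0.0643 129.5 0.1154 39.1 0.0637 129.1 0.1149 39.3 shift [-4.988  3.153  1.53 ] turn [ 0.02 -0.02  3.28] yaw 55.79 pos [0.4684 0.2232 0.1413] t 16.65 w 92.3
```

View pics/s7.png

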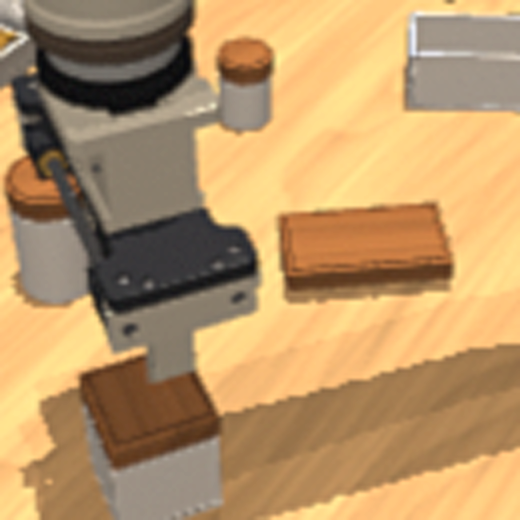

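The square lid is home. The long lid lies alone at about (262.2,196.5) in the top view, turned 39.2°, so I'll fetch it.

Emit:
apply_moves --rows '[[[-4.99,3.15,0],[0,0,3.32],100],[[-4.99,3.15,0],[0,0,3.32],100],[[-4.99,3.15,0],[0,0,3.32],100],[[-4.99,3.15,0],[0,0,3.32],100],[[-4.99,3.15,0.3],[0,0,3.32],100],[[-4.99,3.15,1.0],[0,0,3.32],100],[[-4.99,3.15,1.55],[0,0,3.32],100],[[-4.99,3.15,1.55],[0,0,3.32],100],[[-4.99,3.15,1.55],[0,0,3.32],100]]'

```text
clock: 17.6
position: [0.4586, -0.0121, 0.0779]
tool_rot: [0.942, 0.336, -0.001, -0.001]
wrist_force: [-0.2, 0.8, 0.7]
grip_width: 0.998
gripper_force: 0.0
```

Run:
```python
from h import *
go((.4606,-.0127,.0115),39.2)
```

```text
shift [0.031 0.047 1.66 ] turn [-0.03  0.02  0.01] yaw 39.27 pos [ 0.4586 -0.0121  0.0779] t 17.6 w 91.8
```

Emit:
apply_moves --rows '[[[0.02,0.03,0.8],[0,0,0],100],[[0.02,0.03,1.4],[0,0,0],100],[[0.02,0.03,1.65],[0,0,0],100],[[0.02,0.03,1.65],[0,0,0],100],[[0.02,0.03,1.65],[0,0,0],0],[[0.02,0.03,1.65],[0,0,0],0],[[0.02,0.03,1.65],[0,0,0],0],[[0.02,0.03,1.65],[0,0,0],0],[[0.02,0.03,1.65],[0,0,0],0],[[0.02,0.03,1.65],[0,0,0],0]]' --newtons 30

```text
clock: 18.6
position: [0.4616, -0.0132, 0.0135]
tool_rot: [0.942, 0.336, 0.0, 0.0]
wrist_force: [-0.5, 0.7, 7.7]
grip_width: 0.714
gripper_force: 30.0
```

Emit:
apply_moves --rows '[[[0,0,-0.5],[0,0,0],0],[[0,0,-1.2],[0,0,0],0],[[0,0,-2.0],[0,0,0],0],[[0,0,-2.8],[0,0,0],0],[[0,0,-2.8],[0,0,0],0],[[0,0,-2.8],[0,0,0],0]]'

```text
clock: 19.2
position: [0.4614, -0.0137, 0.1251]
tool_rot: [0.942, 0.335, 0.0, 0.001]
wrist_force: [0.4, -0.1, -1.9]
grip_width: 0.713
gripper_force: 30.0
```

Run:
```python
from h import *
go((.4935,-.2542,.085),30.5)
```

```text
shift [-3.175  5.166  1.01 ] turn [ 0.02 -0.01  1.74] yaw 39.18 pos [ 0.4614 -0.0137  0.1251] t 19.2 w 65.6
```

Emit:
apply_moves --rows '[[[-3.18,5.17,0],[0,0,1.74],0],[[-3.18,5.17,0],[0,0,1.74],0],[[-3.18,5.17,0],[0,0,1.74],0],[[-3.18,5.17,0],[0,0,1.74],0],[[-3.18,5.17,0],[0,0,1.74],0],[[-3.18,5.17,0.5],[0,0,1.74],0],[[-3.18,5.17,1.0],[0,0,1.74],0],[[-3.18,5.17,1.0],[0,0,1.74],0],[[-3.18,5.17,1.0],[0,0,1.74],0]]'

```text
clock: 20.1
position: [0.4922, -0.2527, 0.0834]
tool_rot: [0.965, 0.264, -0.001, -0.001]
wrist_force: [1.0, 0.4, -1.1]
grip_width: 0.716
gripper_force: 30.0
```

Run:
```python
from h import *
go((.4937,-.254,.0595),30.5)
grab("side",270,110,350,210,6,"pics/s8.png")
im=robot.get_image("side");cv2.imwrite("pics/s8f.png",im)
f=lambda X:((pix("side",X)-[270,110]+.42)*6).round(0)
s=robot.sense();R=Rt.from_quat(s["tool_rot"]).as_matrix();p=s["position"]
for i in(-1,1):
  for j in(-1,1): print(i,j,"top",f(p+.059*i*R[:,0]+.033*j*R[:,1]+[0,0,.0145]),"bot",f(p+.059*i*R[:,0]+.033*j*R[:,1]-[0,0,.0035]),"rim",f(np.array([.4935,-.2542,.055])+.058*i*R[:,0]+.032*j*R[:,1]))
```

```text
shift [0.016 0.048 0.597] turn [-0.03  0.02  0.01] yaw 30.57 pos [ 0.4922 -0.2527  0.0834] t 20.1 w 65.9
-1 -1 top [365. 285.] bot [361. 314.] rim [355. 354.]
-1 1 top [352. 221.] bot [348. 249.] rim [342. 290.]
1 -1 top [139. 281.] bot [137. 310.] rim [138. 350.]
1 1 top [136. 217.] bot [134. 245.] rim [135. 286.]
```

View pics/s8.png

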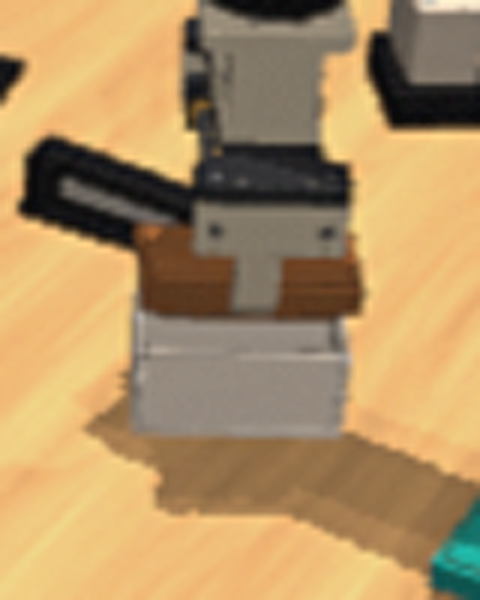

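The lid is level over the box: its near lower edge runs from (145,312) to (358,315), against 310–314 predicted. It is about 1–2 mm off along the tool's x, so I'll correct that and lower.

Emit:
apply_moves --rows '[[[0.05,0.03,0],[0,0,0],0],[[0.05,0.03,0.2],[0,0,0],0],[[0.05,0.03,0.35],[0,0,0],0],[[0.05,0.03,0.5],[0,0,0],0],[[0.05,0.03,0.58],[0,0,0],0],[[0.05,0.03,0.6],[0,0,0],0],[[0.05,0.03,0.6],[0,0,0],0]]'

```text
clock: 20.9
position: [0.4955, -0.2537, 0.0605]
tool_rot: [0.965, 0.263, -0.0, -0.0]
wrist_force: [-0.3, -0.2, -1.5]
grip_width: 0.716
gripper_force: 30.0
```

Emit:
apply_moves --rows '[[[0,0,0.03],[0,0,0],0],[[0,0,0.06],[0,0,0],0],[[0,0,0.08],[0,0,0],0],[[0,0,0.08],[0,0,0],0]]'

```text
clock: 21.3
position: [0.4959, -0.2539, 0.0585]
tool_rot: [0.965, 0.263, -0.0, 0.0]
wrist_force: [-1.9, 1.3, 6.8]
grip_width: 0.713
gripper_force: 30.0
```

It made contact at the expected height (0.0585). I'll release and retreat.

Emit:
apply_moves --rows '[[[0,0,0],[0,0,0],90],[[0,0,0],[0,0,0],90],[[0,0,0],[0,0,0],90],[[0,0,0],[0,0,0],90],[[0,0,-0.8],[0,0,0],100],[[0,0,-1.8],[0,0,0],100],[[0,0,-2.5],[0,0,0],100],[[0,0,-3.5],[0,0,0],100],[[-4,3,-3.5],[0,0,0],100],[[-4,3,-3.5],[0,0,0],100],[[-4,3,-3.5],[0,0,0],100],[[-4,3,-3.5],[0,0,0],100],[[-4,3,-3.5],[0,0,0],100],[[-4,3,-3.5],[0,0,0],100],[[-4,3,-3.5],[0,0,0],100]]'

```text
clock: 22.8
position: [0.4196, -0.4369, 0.1974]
tool_rot: [0.965, 0.264, 0.0, -0.0]
wrist_force: [0.5, 1.1, 0.2]
grip_width: 0.998
gripper_force: 0.0
```

Run:
```python
from h import *
a=robot.get_image("side");b=robot.get_image("top");print(robot.sense()["position"],robot.sense()["clock"])
A=cv2.resize(a[150:290,185:340],None,fx=3.8,fy=3.8,interpolation=cv2.INTER_CUBIC)[:,:480]
A=cv2.resize(a[150:290,185:345],(480,420),interpolation=cv2.INTER_CUBIC)
B=cv2.resize(b[110:215,145:385],(600,262),interpolation=cv2.INTER_CUBIC)
S=np.zeros((600,800,3),np.uint8);S[:262,:600]=B;S[262:600,:480]=A[:338]
S[262:600,480:800]=cv2.resize(a[140:215,280:351],(320,338),interpolation=cv2.INTER_CUBIC)
cv2.imwrite("pics/end.png",S)
t0=cv2.imread("pics/top0.png")
d=np.abs(b.astype(int)-t0).sum(2);print("mug diff",d[95:150,75:125].mean(),"stapler",d[95:155,388:413].mean())
```

```text
[ 0.42003836 -0.43644974  0.19766481] 22.9
mug diff 6.152 stapler 5.913333333333333
```

View pics/end.png

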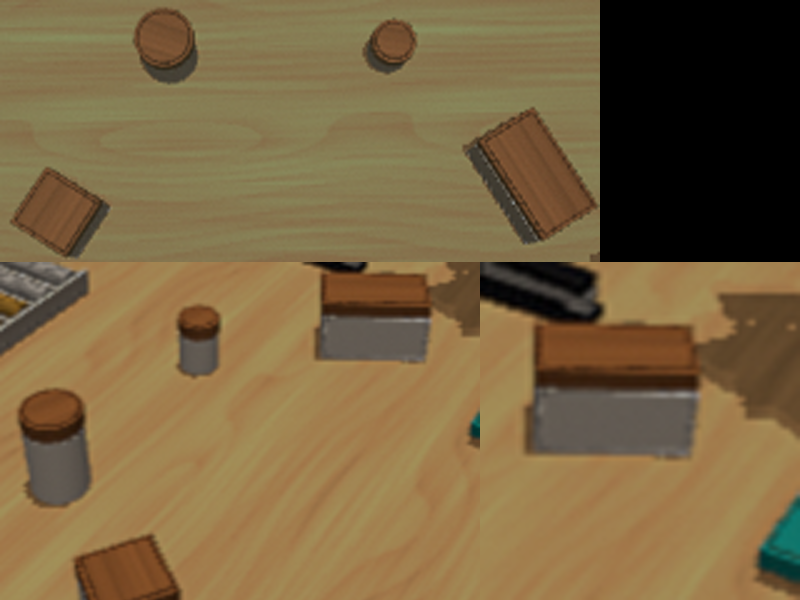

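The pictures show all four lids level on their containers, and the mug and stapler have not moved. I'm handing it in.

```bash
python3 -c "
from cell import robot
print(robot.finish_job())"
```

```text
the job is handed in; nothing more can be done
None
```

All four lids are on their own jars and the job is handed in at about 23 s; the last pictures show each lid level and home, with no jar knocked over and the mug and stapler unmoved.

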